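Hardness gauge held square on the ringed spot of a tilted specimen

ROBOT

A 6-joint arm with a two-finger parallel gripper is mounted at the origin on a cart in front of the work surface, level with it; the furniture and walls round the work are solid. World frame = base frame: x ahead of the robot, y to its left, z up, the work surface at z = 0. Lengths are in m, angles in rad, forces in N, time in s.
With the tool pointing down it reaches from about 0.35 to 0.8 m from the base axis. Payload 7.3 kg.
Tool frame: the origin (TCP) lies between the finger pads; the fingertips stand 25 mm ahead of it and the grasp point (between the pads) lies 6 mm ahead of it (r.tip_extent is the distance from the TCP to the fingertips, in m); z points along the fingers, y is the direction in which the jaws open and shut (so a half turn about z gives the same grasp; the last joint's range is limited). The gripper opens to 85 mm and grips with 20 to 120 N. Pads are 22 mm wide; open, the fingers measure 114 mm over their backs; the gripper's body (76 mm by 85 mm) begins 54 mm behind the grasp point. The pads swing forward as they close: fully open they stand 13 mm farther back than shut.
Start: joints at [-1.409, 0.342, 1.524, -0, 1.275, -0.146], TCP at [0.159, -0.5, 0.256] pointing down, gripper open.
Joint ranges: [-2.53, 2.53], [-0.77, 2.02], [0.04, 2.7], [-1, 4.14], [0.28, 2.66], [-3.11, 3.11]. Speed limits (rad/s): [2.57, 2.57, 3.14, 3.14, 3.14, 3.14].

INTERFACE

Orientations are given as a unit quaternion [x, y, z, w].
In Python, from workcell import r, command_gripper, optics gives the robot as it stands. The module is installed in compiled form; this text tells all that it offers. Calls block until the motion is done:
- r.reach(position, orientation): joint-space move of the TCP to a pose.
- r.move_straight(position, orientation=None, speed=0.15, max_force=None): straight line of the TCP; orientation=None keeps the orientation; speed is the mean speed in m/s. With max_force (N) it stops when the force on the tool has changed by that much, and returns True; else False.
- r.movej(angles): joint-space move.
- command_gripper(opening, force=None): finger opening in m; force is the grip in N (None keeps the last); returns when the fingers have stopped.
- r.hold(seconds).
- r.solve_ik(position, orientation): joint angles nearest the present ones, or None.
- r.read_state(): the state.
- optics.get_image(name): name is "scene" or "top"; returns (picture, depth): 384x512x3 uint8, red, green, blue; 384x512 float32, m along the optical axis (not along the pixel's ray), 0 where there is no reading.
- optics.camera_model(name): a dict with "K" (3x3 intrinsics, pixels), "R" (3x3) and "t" (3): a world point X has camera coordinates R X + t. Camera axes: x right, y down, z forward; pixel columns grow to the right and rows downward; lengths in m; the calibration is good to about 2 mm. A picture is of the moment at which its call begins. camera_model takes no time and is no camera call.
A pose or a line that the arm cannot do raises r.PlanningError and nothing moves.
- r.finish_job(): hands the job in, once; it reports no verdict.
The state is a dict: "time_s": time; "joint_positions": joint angles; "dq": joint speeds; "tau": joint torques, N m; "eef_pos": TCP position; "eef_rot": TCP orientation; "contact_force": force on the tool from outside, world axes, zero at the start; "torque": the same for the moment, N m; "grip_width": finger opening in m.
Only numpy, scipy, OpenCV 4.12 (cv2) and the standard library are available. Lean on these libraries where they do the work, as an engineer would, in place of code of your own. Each camera call takes 0.05 s, during which the arm holds its last target.

TASK

Lift the hardness gauge out of its bench holder and press its spring plunger on the ring mark of the round cement specimen (not the cross or the square), with the plunger tip inside the ring and the gauge square to the tilted face. Press gently until the plunger is about half way in (6 mm of its 12 mm) and never let it bottom out; the job ends (the program finishes) while the gripper still holds the gauge steady there. Do not shift the specimen or disturb the other things on the bench.

Things in the scene. Friction and masses are not known exactly. Their poses are not given: they have to be found in the camera images.
- gauge: Hardness gauge: loose aluminium round bar, 118 mm long, dark knurl rings, 0.22 kg, standing in the holder nose down. Origin: centre of the nose (lower end face), 25 mm above the worktop; z runs from nose to top end. Along z: sleeve 30 mm diameter, 0 to 45 mm; flange 42 mm, 45 to 51 mm, resting on the holder's top; grip barrel 29 mm, 53 to 110 mm. Round: any yaw is the same.
- gauge_tip (a point): Centre of the flat end of the gauge's plunger, an 8 mm diameter steel pin that stands 15.5 mm out of the nose along the gauge's -z when free and moves in with the plunger. A thin dark band round the pin lies 6 mm from the nose: it reaches the nose when the pin is half way in.
- plunger (a joint): How far the plunger is pushed into the gauge, m: 0 free, 0.012 fully in (hard stop). A spring resists: 1 N at the start, 4 N at 0.006, 7 N at 0.012.
- holder: Fixed bench holder: grey block 58 x 58 mm, top 70 mm above the worktop, on an 85 x 85 x 8 mm foot, with an upright 34 mm bore in which the gauge stands. Origin at the centre of its underside.
- tilt_stand: Fixed specimen stand, base 150 x 160 x 12 mm; origin: centre of its underside, x away from the low hinged edge of its tilting table, between side brackets 98 mm high. On the table a grey cement disc, 104 mm diameter, 25 mm thick, may start turned any way; stiff friction holds disc and tilt. On its face, 30 mm from the centre, 120 degrees apart: a dark ring, a cross, a square outline, 22 mm wide.
- ring_mark (a point): Centre of the ring mark (outer diameter 22 mm, inner 16 mm), on the surface of the specimen's flat face. Its z axis is the outward normal of the face, which leans 0.15 to 0.45 rad from vertical towards the stand's low edge; its x axis points from the disc's centre outward, in the face.
- marker_0: Felt marker, 128 mm long, lying on the worktop between the stand and the holder; a bystander, to be left alone. Origin at the centre of its underside.
- tweezers: Steel tweezers, 128 mm long, lying near the front edge; a bystander, to be left alone. Origin at the centre of its underside.
- screwdriver: Slotted screwdriver, 185 mm long, lying near the front edge; a bystander, to be left alone. Origin at the centre of its underside.
- sample_jar_3: Small sample jar with screw cap, 44 mm diameter, 68 mm high, behind the work; a bystander, to be left alone. Origin at the centre of its underside.

How it is judged:
On the way:
1. the gauge has been lifted clear of the holder in the gripper (contact force between the fingers and gauge above 1 N and contact force between gauge and holder below 0.05 N and (z of gauge in the frame of holder above 0.075 m or horizontal distance between gauge and holder above 0.06 m)), for 0.1 s.
At the end, for the whole second after the job is handed in: Gauge held steady by the gripper alone; tip on the specimen within 7 mm of the ring's centre, axis within 0.12 rad of the face's normal, plunger 3 to 9.5 mm in, 1.5 to 10 N on the specimen, gauge under 20 mm/s, ring within 6 mm of its start (value of joint plunger between 0.003 and 0.0095 m and distance between gauge_tip and ring_mark below 0.007 m and angle between the z axis of gauge and the z axis of ring_mark, either way round below 0.12 rad and contact force between gauge and tilt_stand between 1.5 and 10 N and contact force between the fingers and gauge above 1 N and contact force between gauge and holder below 0.05 N and linear speed of gauge below 0.02 m/s and distance of ring_mark from where it was at the start of the episode below 0.006 m); the arm keeps its last pose, push and grip.
It fails at once if the gauge bottoms out or is pushed on the specimen or its stand with more than 15 N (contact force between gauge and tilt_stand above 15 N or value of joint plunger above 0.0117 m).
It fails at once if the specimen is shifted by more than 10 mm (distance of ring_mark from where it was at the start of the episode above 0.01 m).
It fails at once if another thing on the bench is shifted by more than 20 mm (distance of any of marker_0, tweezers, screwdriver, sample_jar_3 from where it was at the start of the episode above 0.02 m).
It also fails if it takes over 42 s, if anything falls off the work surface, if the arm or the gripper's body presses on something with over 40 N, if the wrist force passes 120 N, or if a joint passes its speed limit or range.

## Working session

There is one attempt and no reset: what is moved stays moved. The work goes in short steps, each a Python script; the robot and the scene stay as the last script left them, time stands still between calls to the robot, and variables do not carry over. Pictures are saved under pics/ and viewed, and the job is handed in when it is done.

```bash
mkdir -p pics; ls
python3 - <<'E'
from workcell import r,optics
import cv2,numpy as np
for n in("scene","top"):
    im,d=optics.get_image(n); m=optics.camera_model(n)
    np.savez(f"{n}.npz",im=im,d=d,**m)
    cv2.imwrite(f"pics/{n}0.png",im[:,:,::-1])
    print(n,np.round(m["K"],1).tolist(),np.round(-m["R"].T@m["t"],3),np.round(m["R"][2],3))
s=r.read_state();print(s["time_s"],s["eef_pos"],s["eef_rot"],s["contact_force"],s["grip_width"],r.tip_extent)
E
```

```text
pics
scene [[385.1, 0.0, 255.9], [0.0, 385.1, 193.5], [0.0, 0.0, 1.0]] [0.101 0.604 0.421] [ 0.561 -0.708 -0.429]
top [[363.6, 0.0, 261.6], [0.0, 363.6, 193.1], [0.0, 0.0, 1.0]] [ 0.419 -0.01   0.934] [ 0.169  0.005 -0.986]
0.1 [ 0.15905064 -0.50001505  0.25570892] [ 9.88180395e-01  1.53294077e-01  1.38205375e-05 -6.57430890e-04] [ 0.42839294 -0.00855168 -0.07171047] 0.0851863698919232 0.025
```

View pics/scene0.png

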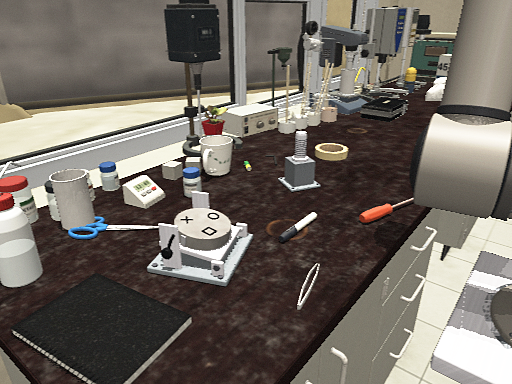

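View pics/top0.png

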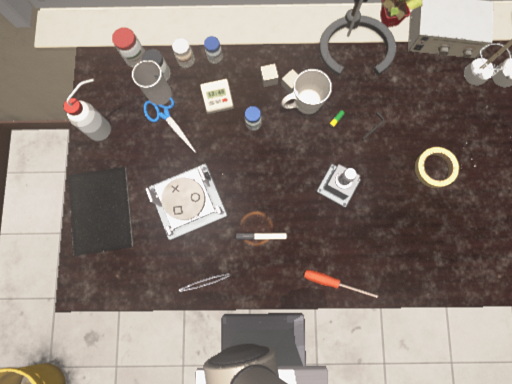

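The top image shows the stand at about (187,202), with the ring at (195,197), the cross at (175,188) and the square at (178,210). The gauge and holder are at about (345,180). The marker is at (262,236), and the scene view agrees.

```bash
cat > h.py <<'E'
import numpy as np,cv2
def load(n):
    z=np.load(n+".npz");return z["im"],z["d"],z["K"],z["R"],z["t"]
def cloud(d,K,R,t):
    v,u=np.mgrid[:d.shape[0],:d.shape[1]]
    c=np.stack([(u-K[0,2])/K[0,0]*d,(v-K[1,2])/K[1,1]*d,d],-1)
    return (c-t)@R
def ray_plane(px,K,R,t,n,p0):
    o=-R.T@t; dd=R.T@np.array([(px[0]-K[0,2])/K[0,0],(px[1]-K[1,2])/K[1,1],1])
    return o+dd*((p0-o)@n)/(dd@n)
E
python3 - <<'E'
from h import *
for n,c,roi in(("top",(183,199),(135,155,100,95)),("scene",(202,229),(140,185,125,100))):
    im,d,K,R,t=load(n);P=cloud(d,K,R,t)
    x,y,w,h=roi
    cv2.imwrite(f"pics/{n}_z.png",cv2.resize(im[y:y+h,x:x+w,::-1],None,fx=6,fy=6,interpolation=cv2.INTER_CUBIC))
    v,u=np.mgrid[:384,:512]
    m=((u-c[0])**2+(v-c[1])**2<14**2)&(d>0)
    Q=P[m]
    p0=np.median(Q,0)
    for _ in range(5):
        q=Q-Q.mean(0);nn=np.linalg.svd(q,full_matrices=False)[2][2]; 
        res=abs(q@nn);Q=Q[res<max(0.002,2*res.std())]
    nn*=np.sign(nn[2]);print(n,"plane",Q.mean(0),nn,"tilt",np.arccos(nn[2]),len(Q),res.std())
im,d,K,R,t=load("top");P=cloud(d,K,R,t)
x,y,w,h=310,155,60,60
cv2.imwrite("pics/top_h.png",cv2.resize(im[y:y+h,x:x+w,::-1],None,fx=9,fy=9,interpolation=cv2.INTER_CUBIC))
print(np.round(P[165:210:3,325:365:4,2]*1000))
im,d,K,R,t=load("scene");P=cloud(d,K,R,t)
x,y,w,h=270,120,60,80
cv2.imwrite("pics/scene_h.png",cv2.resize(im[y:y+h,x:x+w,::-1],None,fx=7,fy=7,interpolation=cv2.INTER_CUBIC))
E
```

```text
top plane [0.55512154 0.18309518 0.06954496] [-0.14519674 -0.06964985  0.98694823] tilt 0.1617421552406935 485 0.0005238511403294987
scene plane [0.54455015 0.19832569 0.07191287] [-0.15112687 -0.06022731  0.98667793] tilt 0.16341207721454823 550 0.00040242590654551713
[[ -1.   1.   7.  -4.   0.  -2.  -2.   1.  -2.   1.]
 [ -3.   6.   5.  68.  69.  71.  -2.  -0.   1.  -2.]
 [ -1.   9.   8.  68.  69. 139. 142. 145.  -4.  -1.]
 [ -4.   7.  68.  69. 111. 141. 142. 142.  -2.  -3.]
 [  8.   9.  67.  77. 115. 139. 142. 145.  72.  -0.]
 [  8.  43.  70.  74. 103. 127. 135.  71.  70.  -3.]
 [  8.  68.  69.  75.  91. 107. 102.  66.   6.   0.]
 [ 15.  66.  69.  70.  77.  76.  74.  69.   0.  -3.]
 [ 19.  37.  58.  72.  67.  69.  69.   6.  -2.  -3.]
 [  6.  12.  27.  52.  70.  73.  70.   8.  -1.  -2.]
 [  6.   7.   9.  28.  47.  65.  69.   1.  -2.  -0.]
 [ -2.   5.   6.   6.  16.  35.   8.  -1.  -2.  -4.]
 [ -2.  -1.   2.  10.   8.   8.   1.  -1.  -3.  -1.]
 [ -2.   0.  -1.  -3.   7.   9.  -0.  -3.  -0.  -1.]
 [ -1.   1.  -2.  -3. 934.   0.   1.  -3.  -2.  -1.]]
```

View pics/top_z.png

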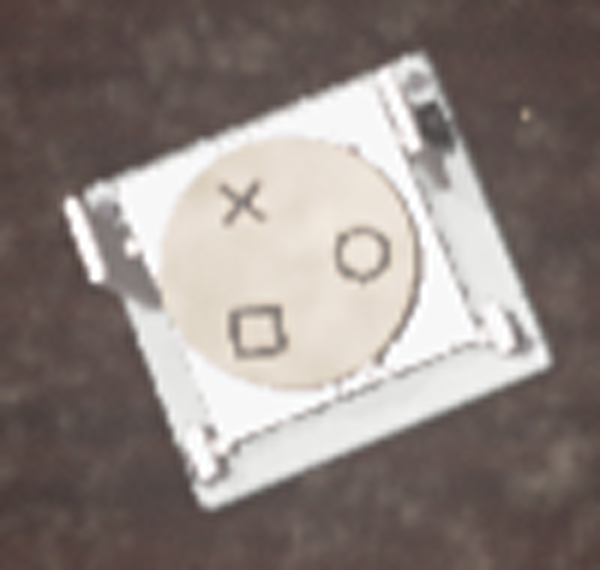

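View pics/scene_z.png

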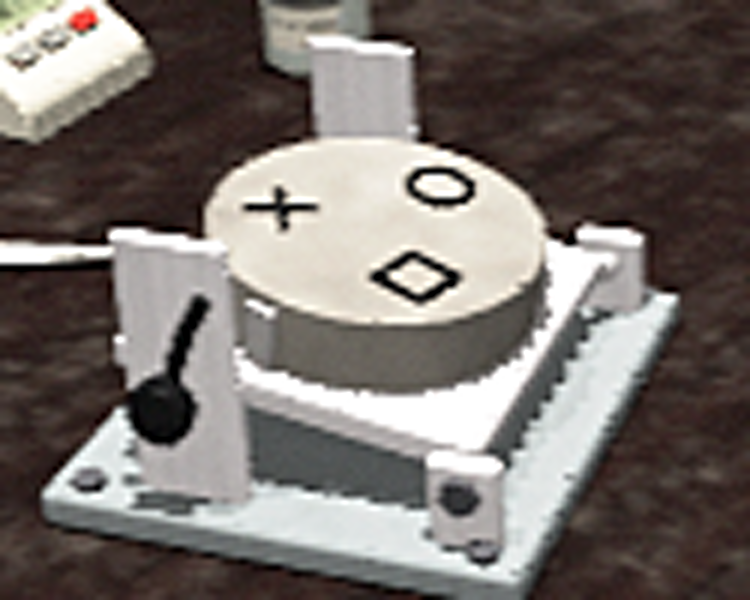

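View pics/top_h.png

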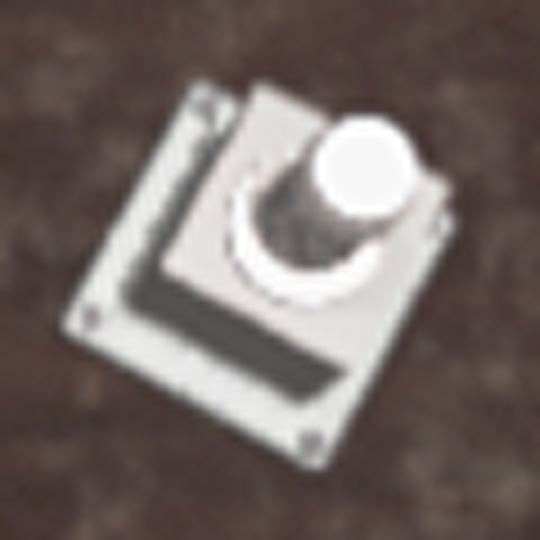

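View pics/scene_h.png

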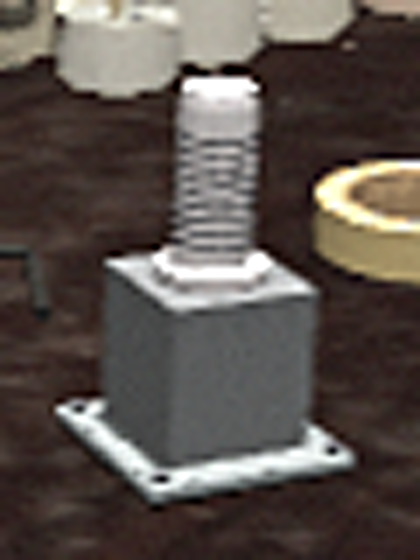

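The zooms show the ring at about (194.9,196.9) in top and (212.9,215.8) in scene. The gauge top disc is at (350,173) in top. The normals from both views agree, with tilt 0.163 rad, leaning along the stand's low edge.

Run:
```python
from h import *
n=np.array([-.149,-.0625,.9868]);n/=np.linalg.norm(n)
ring={}
A=[];b=[]
def rays(px,cam):
    im,d,K,R,t=cam;o=-R.T@t;dd=R.T@np.array([(px[0]-K[0,2])/K[0,0],(px[1]-K[1,2])/K[1,1],1]);return o,dd/np.linalg.norm(dd)
def tri(l):
    A=sum(np.eye(3)-np.outer(d,d) for o,d in l);b=sum((np.eye(3)-np.outer(d,d))@o for o,d in l)
    X=np.linalg.solve(A,b);return X,[np.linalg.norm(np.cross(X-o,d)) for o,d in l]
T=load("top");S=load("scene")
L=[]
for nm,cam,c,p0,rad in(("top",T,(194.9,196.9),[.55512,.18310,.06954],7),("scene",S,(212.9,215.8),[.54455,.19833,.07191],8)):
    im,d,K,R,t=cam;g=cv2.cvtColor(im,cv2.COLOR_RGB2GRAY).astype(float)
    v,u=np.mgrid[:384,:512]
    # model fit: annulus rendered in plane, max correlation of darkness
    best=None
    p0=np.array(p0)
    bg=np.median(g[int(c[1])-8:int(c[1])+9,int(c[0])-8:int(c[0])+9])
    m=((u-c[0])**2+((v-c[1])*(1 if nm=="top" else 1.3))**2<rad**2)
    w=np.clip(bg-15-g,0,None)*m
    px=np.array([(w*u).sum()/w.sum(),(w*v).sum()/w.sum()])
    print(nm,px,ray_plane(px,K,R,t,n,p0));L.append(rays(px,cam))
X,e=tri(L);print("ring tri",X,e)
# gauge top disc
im,d,K,R,t=T
g=cv2.cvtColor(im,cv2.COLOR_RGB2GRAY)
P=cloud(d,K,R,t)
print("gauge top",ray_plane((350.0,173.1),K,R,t,np.array([0,0,1.]),np.array([0,0,.143])))
# white disc centroid
sub=(g>235);sub[:, :340]=0;sub[:,362:]=0;sub[:166]=0;sub[180:]=0
k,lab,st,ce=cv2.connectedComponentsWithStats(sub.astype(np.uint8));print(st,ce)
Q=P.reshape(-1,3);m=(Q[:,2]>.13)&(Q[:,2]<.16)&(abs(Q[:,0]-.47)<.2)&(abs(Q[:,1]+.23)<.1)
print("top pts",m.sum(),Q[m].min(0),Q[m].max(0),Q[m].mean(0))
# scene projection of axis
im,d,K,R,t=S
for gp in (ray_plane((350.0,173.1),T[2],T[3],T[4],np.array([0,0,1.]),np.array([0,0,.143])),):
    for z in(.143,.135,.08):
        c=K@(R@np.array([gp[0],gp[1],z])+t);print("scene proj",c[:2]/c[2])
# holder top centroid from depth pts z 60-75, foot
P2=cloud(*T[1:]).reshape(-1,3)
for lo,hi in((.064,.074),):
    m=(P2[:,2]>lo)&(P2[:,2]<hi)&(abs(P2[:,0]-.47)<.12)&(abs(P2[:,1]+.22)<.08)
    r=cv2.minAreaRect(P2[m][:,:2].astype(np.float32)*1000);print(r)
# other obstacles
```

```text
top [195.03930818 197.21960168] [0.55946194 0.15459127 0.06838997]
scene [213.         215.66818111] [0.56087813 0.1538752  0.07155985]
ring tri [0.55942939 0.15434208 0.07208074] [np.float64(0.0007061806440467869), np.float64(0.0007061806440468146)]
gauge top [ 0.59704677 -0.20369246  0.143     ]
[[     0      0    512    384 196520]
 [   345    169     11     10     88]] [[255.4576379  191.50808569]
 [350.10227273 173.44318182]]
top pts 131 [ 0.58175694 -0.2161005   0.13034223] [ 0.60900103 -0.18971619  0.14496303] [ 0.59446002 -0.20211012  0.14016512]
scene proj [300.4303215  132.58089609]
scene proj [300.28344803 135.65767114]
scene proj [299.30108494 156.23667828]
((587.3345336914062, -199.52713012695312), (58.00820541381836, 37.71931457519531), 59.02082061767578)
```

```bash
cat >> h.py <<'E'
from scipy.spatial.transform import Rotation as Rot
def quat(zdir,yaw):
    # tool z = zdir; tool x = closest to (cos yaw, sin yaw,0)
    z=np.array(zdir,float);z/=np.linalg.norm(z)
    x=np.array([np.cos(yaw),np.sin(yaw),0]);x-=z*(x@z);x/=np.linalg.norm(x)
    return Rot.from_matrix(np.stack([x,np.cross(z,x),z],1)).as_quat()
RING=np.array([.5599,.1544,.0710]);N=np.array([-.149,-.0625,.9868]);N/=np.linalg.norm(N)
G=np.array([.5965,-.2040])
E
python3 - <<'E'
from h import *
from workcell import r
print(Rot.from_quat(r.read_state()["eef_rot"]).as_matrix().round(2).tolist())
for yaw in np.arange(-np.pi,np.pi,np.pi/6):
    q1=r.solve_ik([*G,.107],quat([0,0,-1],yaw))
    p=RING+N*(.0095+.082); q2=r.solve_ik(p,quat(-N,yaw))
    print(round(np.degrees(yaw)),None if q1 is None else np.round(q1,2),None if q2 is None else np.round(q2,2))
E
```

```text
[[0.95, 0.3, -0.0], [0.3, -0.95, 0.0], [0.0, -0.0, -1.0]]
-180 [-0.45  0.67  1.4  -0.    1.07 -2.02] [ 0.11  0.44  1.68  0.06  0.87 -1.49]
-150 [-0.45  0.67  1.4  -0.    1.07 -2.55] [ 0.11  0.44  1.68  0.06  0.87 -2.02]
-120 [-0.45  0.67  1.4  -0.    1.07 -3.07] [ 0.11  0.44  1.68  0.06  0.87 -2.55]
-90 [-0.45  0.67  1.4  -0.    1.07  2.69] [ 0.11  0.44  1.68  0.06  0.87 -3.08]
-60 [-0.45  0.67  1.4  -0.    1.07  2.17] [0.11 0.44 1.68 0.06 0.87 2.69]
-30 [-0.45  0.67  1.4  -0.    1.07  1.64] [0.11 0.44 1.68 0.06 0.87 2.17]
0 [-0.45  0.67  1.4  -0.    1.07  1.12] [0.11 0.44 1.68 0.06 0.87 1.65]
30 [-0.45  0.67  1.4  -0.    1.07  0.6 ] [0.11 0.44 1.68 0.06 0.87 1.12]
60 [-0.45  0.67  1.4  -0.    1.07  0.07] [0.11 0.44 1.68 0.06 0.87 0.59]
90 [-0.45  0.67  1.4  -0.    1.07 -0.45] [0.11 0.44 1.68 0.06 0.87 0.07]
120 [-0.45  0.67  1.4  -0.    1.07 -0.97] [ 0.11  0.44  1.68  0.06  0.87 -0.45]
150 [-0.45  0.67  1.4  -0.    1.07 -1.5 ] [ 0.11  0.44  1.68  0.06  0.87 -0.97]
```

Run:
```python
from h import *
from workcell import r,optics,command_gripper
q=quat([0,0,-1],np.radians(75))
r.reach([*G,.215],q)
im,d=optics.get_image("top");cv2.imwrite("pics/pre_top.png",im[100:250,260:460,::-1].repeat(4,0).repeat(4,1))
im,d=optics.get_image("scene");cv2.imwrite("pics/pre_sc.png",im[60:210,200:400,::-1].repeat(4,0).repeat(4,1))
s=r.read_state();print(s["time_s"],s["eef_pos"],s["contact_force"])
```

```text
2.1167 [ 0.5960605  -0.20516687  0.21519938] [ 0.00232677 -0.17421292  0.18438815]
```

View pics/pre_sc.png

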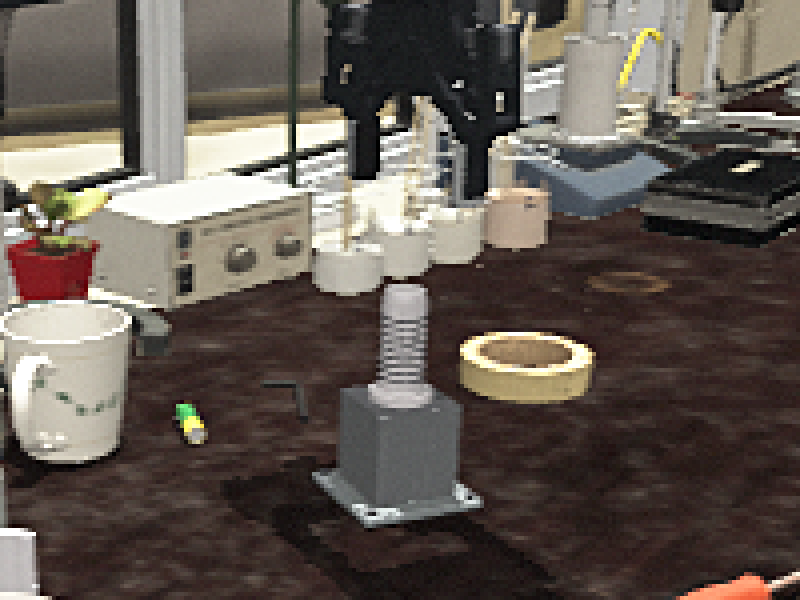

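The gauge is at crop x≈404, but the midpoint between the fingers looks to be at about 419. I'll check this numerically before descending.

Run:
```python
from h import *
from workcell import r,optics
s=r.read_state();print(s["time_s"],s["eef_pos"],np.round(s["dq"],3))
Rt=Rot.from_quat(s["eef_rot"]).as_matrix();print(Rt.round(3).tolist())
for n in("scene","top"):
    im,d=optics.get_image(n);m=optics.camera_model(n);np.savez(n+"_b.npz",im=im,d=d,**m)
    P=cloud(d,m["K"],m["R"],m["t"])
    L=(P-s["eef_pos"])@Rt
    for lo,hi in((-.06,-.04),(-.03,-.01),(-.01,.012)):
        k=(L[...,2]>lo)&(L[...,2]<hi)&(abs(L[...,0])<.05)&(abs(L[...,1])<.08)&(d>0)
        a=L[k]
        if len(a): 
            pos=a[a[:,1]>0];neg=a[a[:,1]<0]
            for z in(pos,neg):
                if len(z): print(n,lo,len(z),(np.percentile(z,[5,50,95],axis=0)*1000).round(1)[:,:2].tolist())
K,R,t=(optics.camera_model("scene")[k] for k in("K","R","t"))
for y in(-.0426,-.057,.0426,.057,0):
    for z in (-.02,.01):
        c=K@(R@(s["eef_pos"]+Rt@np.array([0,y,z]))+t);print(y,z,((c[:2]/c[2]-[200,60])*4).round(0))
im=np.load("scene_b.npz")["im"]
cv2.imwrite("pics/g.png",cv2.resize(im[55:125,270:340,::-1],None,fx=8,fy=8,interpolation=cv2.INTER_CUBIC))
```

```text
2.1167 [ 0.5960605  -0.20516687  0.21519938] [ 0.002  0.001 -0.     0.003  0.001 -0.   ]
[[0.261, 0.965, 0.0], [0.965, -0.261, -0.0], [-0.0, 0.0, -1.0]]
scene -0.06 143 [[-7.4, 6.0], [11.4, 39.9], [17.5, 70.7]]
scene -0.06 229 [[-9.6, -74.4], [10.2, -45.7], [17.2, -11.4]]
scene -0.03 72 [[-8.7, 40.6], [4.9, 43.2], [11.5, 54.3]]
scene -0.03 80 [[-4.3, -58.3], [7.0, -54.2], [12.3, -44.4]]
scene -0.01 68 [[-9.4, 40.1], [2.3, 42.8], [11.5, 48.4]]
scene -0.01 72 [[-6.9, -57.2], [6.8, -51.2], [12.2, -44.9]]
-0.0426 -0.02 [461. 153.]
-0.0426 0.01 [458. 204.]
-0.057 -0.02 [479. 157.]
-0.057 0.01 [476. 209.]
0.0426 -0.02 [365. 131.]
0.0426 0.01 [363. 179.]
0.057 -0.02 [350. 127.]
0.057 0.01 [348. 175.]
0 -0.02 [412. 142.]
0 0.01 [409. 191.]
```

View pics/g.png

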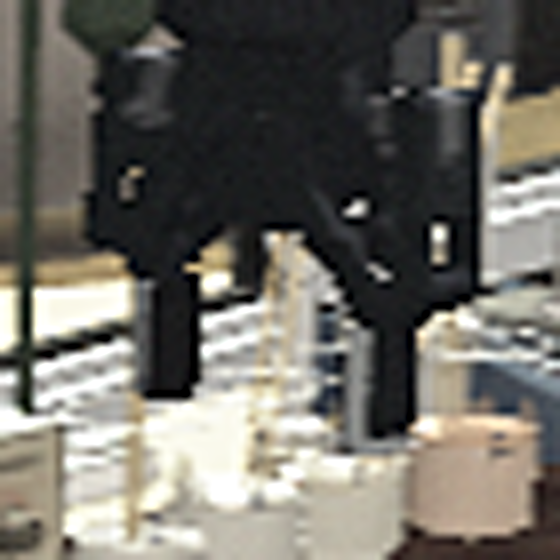

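View pics/pre_top.png

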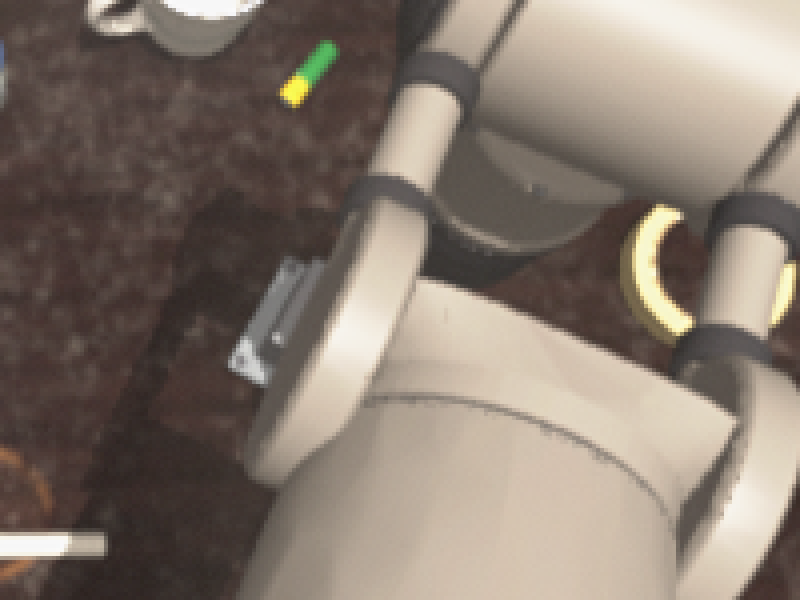

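The projection of the TCP, including pad width, agrees with the axis to within 1–2 mm, so I'll grasp.

Run:
```python
from h import *
from workcell import r,optics,command_gripper
q=quat([0,0,-1],np.radians(75))
print(r.move_straight([*G,.119],q,speed=.12,max_force=8))
s=r.read_state();print(s["time_s"],s["eef_pos"],s["contact_force"])
command_gripper(.02,50)
s=r.read_state();print(s["time_s"],s["eef_pos"],s["contact_force"],s["grip_width"])
p=s["eef_pos"].copy()
print(r.move_straight([G[0],G[1],.245],q,speed=.1))
s=r.read_state();print(s["time_s"],s["eef_pos"],s["contact_force"],s["torque"],s["grip_width"])
for n in("scene","top"):
    im,d=optics.get_image(n);np.savez(n+"_c.npz",im=im,d=d,**optics.camera_model(n))
im=np.load("scene_c.npz")["im"]
cv2.imwrite("pics/lift.png",cv2.resize(im[50:190,250:370,::-1],None,fx=4,fy=4,interpolation=cv2.INTER_CUBIC))
```

```text
False
3.1667 [ 0.59698654 -0.20422514  0.11984338] [ 0.29707751 -0.7863145  -0.16224411]
3.725 [ 0.59668056 -0.20407704  0.11940941] [ 0.47464967 -0.1656155   2.86226802] 0.028037289081855286
False
5.1333 [ 0.59618139 -0.20384154  0.24414702] [ 0.45076251 -0.43423066 -2.67043658] [-0.01250017 -0.0341534  -0.01981802] 0.027924898450641143
```

View pics/lift.png

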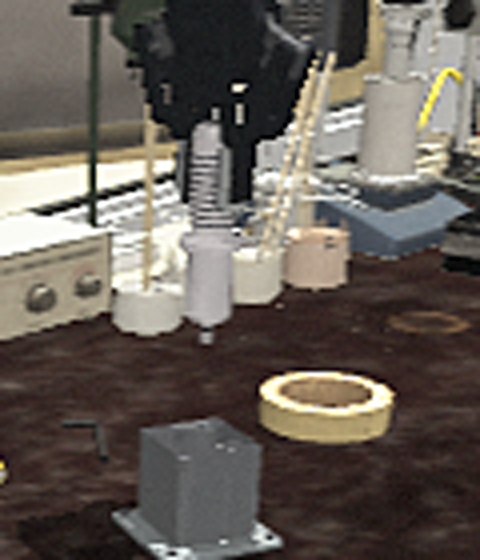

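The gauge is out of the holder and upright in the jaws, with the nose and pin at crop (207,335). Next is a tilted standoff above the ring, and then I'll measure the tip.

Run:
```python
from h import *
from workcell import r,optics,command_gripper
q=quat(-N,np.radians(75))
r.reach(RING+N*(.110+.055),q)
r.move_straight(RING+N*(.110+.018),q,speed=.08)
r.hold(.3)
s=r.read_state();print(s["time_s"],s["eef_pos"],s["contact_force"],s["grip_width"])
print(RING+N*.128, Rot.from_quat(s["eef_rot"]).as_matrix()[:,2],N)
np.savez("st.npz",p=s["eef_pos"],q=s["eef_rot"])
for n in("scene","top"):
    im,d=optics.get_image(n);np.savez(n+"_d.npz",im=im,d=d,**optics.camera_model(n))
im=np.load("scene_d.npz")["im"]
cv2.imwrite("pics/stand.png",cv2.resize(im[130:260,160:270,::-1],None,fx=5,fy=4.6,interpolation=cv2.INTER_CUBIC) if 0 else cv2.resize(im[140:260,150:270,::-1],None,fx=5,fy=5,interpolation=cv2.INTER_CUBIC))
im=np.load("top_d.npz")["im"]
cv2.imwrite("pics/stand_t.png",cv2.resize(im[140:260,130:270,::-1],None,fx=5,fy=5,interpolation=cv2.INTER_CUBIC))
```

```text
7.475 [0.54097252 0.14644628 0.1978117 ] [-0.44418605 -0.59736392 -2.59267425] 0.027556604110255678
[0.54082687 0.14639953 0.19731789] [ 0.14989151  0.06260011 -0.98671868] [-0.14900883 -0.0625037   0.98685848]
```

View pics/stand.png

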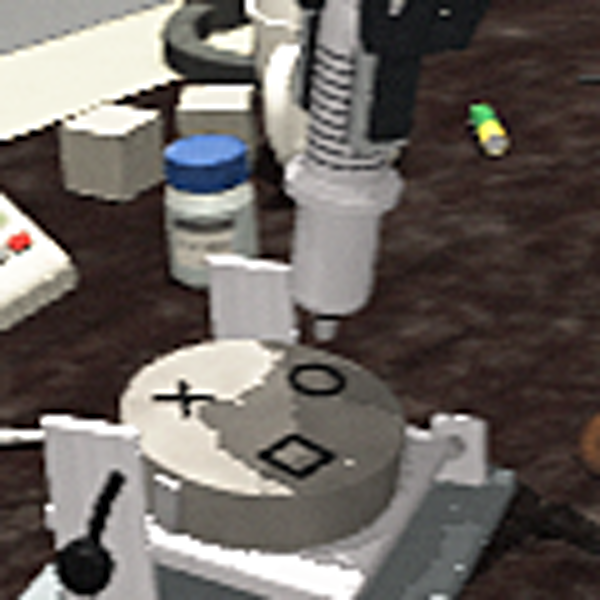

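View pics/stand_t.png

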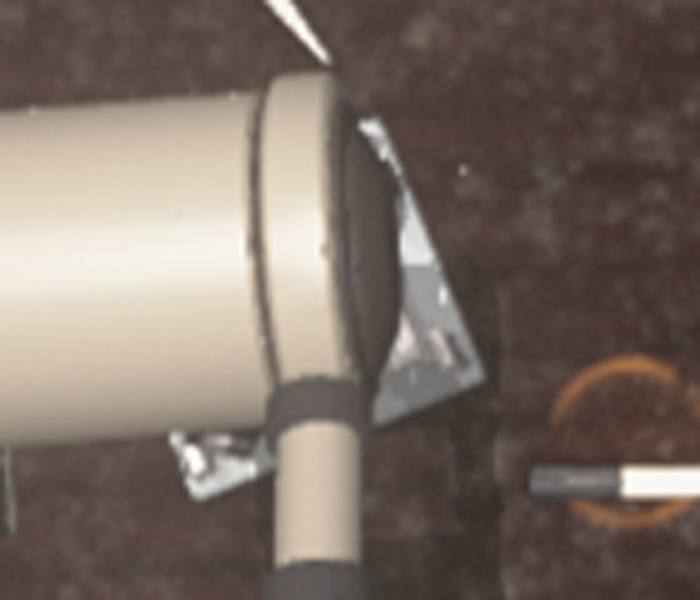

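The tip is at crop (326,338) and the ring at (317,380). The top view is blocked by the arm. I'll compare this with the predicted projection and fit the sleeve axis from depth.

Run:
```python
from h import *
from scipy.optimize import least_squares
im,d,K,R,t=load("scene_d");st=np.load("st.npz");p=st["p"];Rt=Rot.from_quat(st["q"]).as_matrix()
proj=lambda X:((lambda c:c[:2]/c[2])(K@(R@X+t))+.5-[150,140])*5-.5
for nm,z in(("tip",.110),("nose",.0945),("flange bot",.0945-.045),("barrel 60",.0345)):
    print(nm,proj(p+Rt[:,2]*z).round(1),(p+Rt[:,2]*z).round(4))
print("ring",proj(RING).round(1))
P=cloud(d,K,R,t);L=(P-p)@Rt
k=(d>0)&(np.hypot(L[...,0],L[...,1])<.026)&(L[...,2]>.052)&(L[...,2]<.091)
a=L[k];print(len(a))
def f(x): # axis thru (x0,x1) at z=.07 slope x2,x3 radius .015
    return np.hypot(a[:,0]-x[0]-x[2]*(a[:,2]-.07),a[:,1]-x[1]-x[3]*(a[:,2]-.07))-.015
s=least_squares(f,[0,0,0,0],loss="soft_l1",f_scale=.001);J=s.jac;cov=np.linalg.inv(J.T@J)*np.var(s.fun)
print(s.x,np.sqrt(np.diag(cov)),f(s.x).std())
# silhouettes: edge-based: row-wise sleeve mask
```

```text
tip [322.2 340.7] [0.5575 0.1533 0.0893]
nose [326.5 304.7] [0.5551 0.1524 0.1046]
flange bot [339.6 196. ] [0.5484 0.1495 0.149 ]
barrel 60 [344.2 158.3] [0.5461 0.1486 0.1638]
ring [318.  382.9]
306
[-0.00016754  0.0006778  -0.01357531  0.01223775] [8.90204921e-05 8.04465881e-05 8.16896072e-03 7.38477479e-03] 0.0008080717585334039
```

Run:
```python
from h import *
from workcell import r,optics
q=quat(-N,np.radians(75))
print(r.move_straight(RING+N*(.110+.004),q,speed=.03,max_force=1.5))
r.hold(.3)
s=r.read_state();print(s["time_s"],s["eef_pos"],(s["eef_pos"]-RING)@N-.11,s["contact_force"])
im,d=optics.get_image("scene");np.savez("scene_e.npz",im=im,d=d,**optics.camera_model("scene"))
cv2.imwrite("pics/near.png",cv2.resize(im[180:240,180:240,::-1],None,fx=10,fy=10,interpolation=cv2.INTER_CUBIC))
m=optics.camera_model("scene");K,R,t=m["K"],m["R"],m["t"]
Rt=Rot.from_quat(s["eef_rot"]).as_matrix()
proj=lambda X:((lambda c:c[:2]/c[2])(K@(R@X+t))+.5-[180,180])*10-.5
print(proj(RING),proj(s["eef_pos"]+Rt[:,2]*.11),proj(s["eef_pos"]+Rt[:,2]*.0945))
```

```text
False
8.4917 [0.54297495 0.14729761 0.18365839] 0.004143797747899219 [-0.01876084 -0.35755836 -1.7424438 ]
[336.45644341 366.38489822] [338.09594356 347.51804657] [346.56483452 276.8477692 ]
```

View pics/near.png

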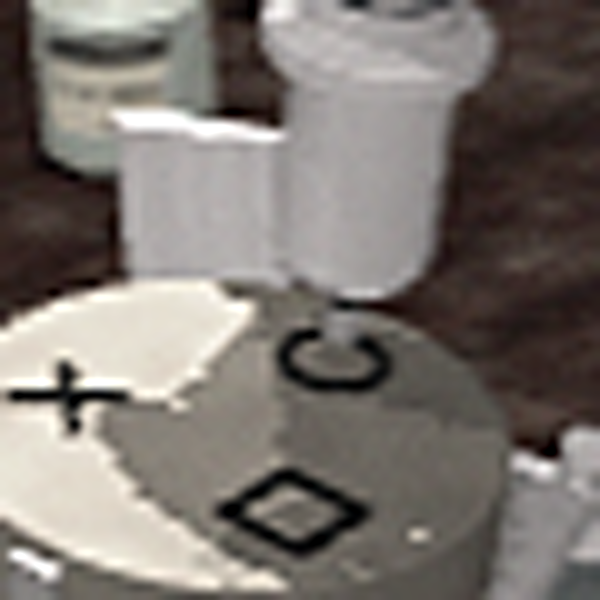

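The ring is centred at about (334,360) and the tip at (346,342). The tip is about 1 px (1.9 mm) too far to image right, and the gap is as predicted. I'll shift it sideways, then press in steps while watching averaged force and commanded depth.

```bash
cat >> h.py <<'E'
def favg(r,T=.3,k=6):
    F=[]
    for _ in range(k): r.hold(T/k);F.append(r.read_state()["contact_force"]@N)
    return np.mean(F),np.std(F)
E
python3 - <<'E'
from h import *
from workcell import r,optics
q=quat(-N,np.radians(75))
Rc=optics.camera_model("scene")["R"]
sh=-Rc[0]*.0019; sh-=N*(sh@N); C=RING+sh; np.save("C.npy",C);print(sh)
g=lambda h:r.move_straight(C+N*(.110+h),q,speed=.02,max_force=6)
g(.004);f0=favg(r,.5);print("base",f0);np.save("f0.npy",f0[0])
for h in(.001,-.001,-.003):
    b=g(h);f=favg(r);s=r.read_state()
    print(h,b,"act",(s["eef_pos"]-C)@N-.11,"F",f[0]-f0[0],f[1],s["time_s"])
    if f[0]-f0[0]>4: break
im,d=optics.get_image("scene");np.savez("scene_f.npz",im=im,d=d)
cv2.imwrite("pics/press1.png",cv2.resize(im[180:240,180:240,::-1],None,fx=10,fy=10,interpolation=cv2.INTER_CUBIC))
E
```

```text
[0.0014481  0.0011592  0.00029207]
base (np.float64(-2.604952050463415), np.float64(0.24335581571156464))
0.001 False act 0.0010384300505332095 F 0.24160865808575194 0.4861891185137562 9.8917
-0.001 False act -0.0009832362120249516 F 0.41266238216738227 0.39901108232194693 10.4417
-0.003 False act -0.002855126679042877 F 1.4059062067497516 0.29862722233163363 10.9917
```

View pics/press1.png

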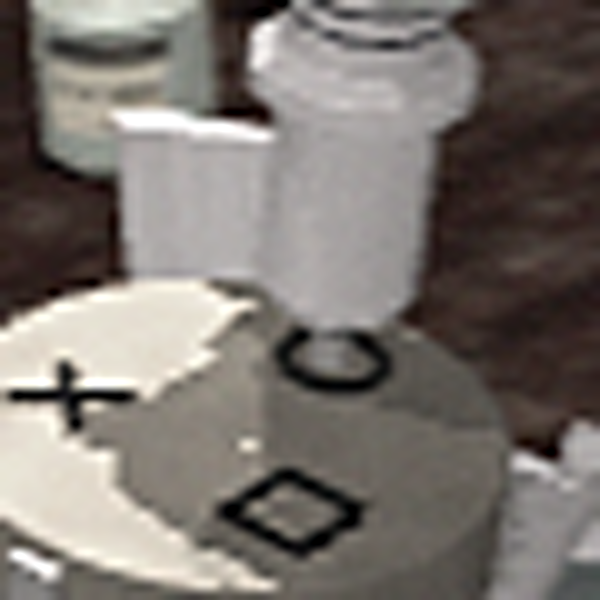

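The tip, at about (332,365), is now central in the ring at (334,361). Contact began near h = −2 mm, so I'll carry on to about 4 N.

Run:
```python
from h import *
from workcell import r,optics
q=quat(-N,np.radians(75));C=np.load("C.npy");f0=float(np.load("f0.npy"))
g=lambda h:r.move_straight(C+N*(.110+h),q,speed=.02,max_force=5)
for h in(-.005,-.0065,-.0075,-.008):
    b=g(h);f=favg(r,.5,12);s=r.read_state()
    print(h,b,"act",(s["eef_pos"]-C)@N-.11,"F",f[0]-f0,f[1],s["time_s"],s["grip_width"])
    if f[0]-f0>4: break
im,d=optics.get_image("scene");np.savez("scene_g.npz",im=im,d=d)
cv2.imwrite("pics/press2.png",cv2.resize(im[180:240,180:240,::-1],None,fx=10,fy=10,interpolation=cv2.INTER_CUBIC))
```

```text
-0.005 False act -0.004944783886059401 F 3.211135904260191 0.3393147691480273 11.7917 0.027842066238161198
-0.0065 False act -0.0064496448853516575 F 3.731871461968366 0.5052461373116637 12.5417 0.02809174930851128
-0.0075 False act -0.007478255713104703 F 4.227814167805493 0.6543888953745479 13.2917 0.027827950093983936
```

View pics/press2.png

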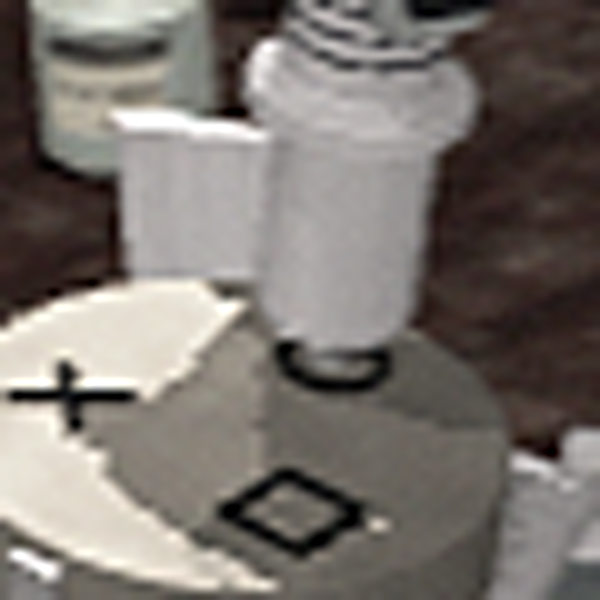

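The tip is still central in the ring, the square and cross haven't moved, and the dark band has gone into the nose. I'll do one axis check and then hand in.

Run:
```python
from h import *
from scipy.optimize import least_squares
from workcell import r,optics
s=r.read_state();Rt=Rot.from_quat(s["eef_rot"]).as_matrix();p=s["eef_pos"]
res=[]
for i in range(4):
    _,d=optics.get_image("scene");m=optics.camera_model("scene")
    L=(cloud(d,m["K"],m["R"],m["t"])-p)@Rt
    k=(d>0)&(np.hypot(L[...,0],L[...,1])<.026)&(L[...,2]>.052)&(L[...,2]<.091);res.append(L[k])
a=np.concatenate(res)
f=lambda x:np.hypot(a[:,0]-x[0]-x[2]*(a[:,2]-.07),a[:,1]-x[1]-x[3]*(a[:,2]-.07))-.015
print(len(a),least_squares(f,[0]*4,loss="soft_l1",f_scale=.001).x, "tool vs N",np.arccos(-Rt[:,2]@N))
fa=favg(r,.8,16);print("F",fa[0]-float(np.load("f0.npy")),r.read_state()["time_s"],np.abs(r.read_state()["dq"]).max())
if 3<fa[0]-float(np.load("f0.npy"))<5.3: print(r.finish_job())
```

```text
1147 [-4.63275528e-05  8.81034880e-04  3.78183028e-03  1.47004182e-02] tool vs N 0.00018434373791430332
F 4.088640779148207 14.3417 0.002846602616239815
the job is handed in; nothing more can be done
None
```

I lifted the gauge out of its holder and pressed its plunger on the ring mark, square to the tilted face. I handed the job in at about 14.3 s with the gripper still holding it there. The program gives no verdict, so these are my own last checks:

- **Press force:** it averaged 4.1 N, which puts the plunger about 6 mm in. The commanded depth agreed, and the dark band was no longer visible below the nose. Individual force readings varied by about 0.5 N.
- **Squareness:** a depth fit of the gauge's sleeve put it about 0.015 rad off the tool axis, and the tool was aligned to the measured normal. The limit is 0.12 rad.
- **Tip position:** the tip is within about 2 mm of the ring's centre in the scene image. The arm blocked the top camera during the press, so only one camera confirms this.
- **Specimen:** the cross and square showed no movement in the scene image. I took no closing image to check the other bench items, but the arm's path stayed well above them.

Before pressing, the scene image showed the tip about 1.9 mm off to one side, and I corrected that. No check failed.

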